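Load the capped sample vials into the dry-bath carrier by height

TASK

Collect the four capped sample vials from the bench into the white four-bay carrier, one to a bay and standing upright on the bay floor, in order of height: the shortest in the bay beside the carrier's grip tab, the tallest in the bay at the other end. Leave the three open vials, the ones without caps, standing where they are.

Things in the scene. Friction and masses are not known exactly. Their poses are not given: they have to be found in the camera images.
- carrier: White tray fixed to the bench, 252 mm long (x), 66 wide (y), 18 high: one row of four bays, each 58 x 58 mm inside, 4 mm walls, bay floor 4 mm above bench. Origin: centre of underside, z up. A flat grip tab (28 mm long, 36 wide, top level with walls) sticks out at the +x end only. Bay centres x = +93 (by the tab), +31, -31, -93 mm, y = 0. Clutter near the vials is under 20 mm high.
- vial_60: Capped sample vial, the shortest and widest of the four: upright amber glass cylinder 40 mm across and 60 mm tall overall, paper band, the top 20 mm a ribbed flat white screw cap 38 mm across. Origin: centre of the underside; z axis up through the cap. 40 to 70 g.
- vial_76: Capped sample vial, the second shortest of the four: upright amber glass cylinder 36 mm across and 76 mm tall overall, paper band, the top 20 mm a ribbed flat white screw cap 34 mm across. Origin: centre of the underside; z axis up through the cap. 41 to 72 g.
- vial_92: Capped sample vial, the second tallest of the four: upright amber glass cylinder 32 mm across and 92 mm tall overall, paper band, the top 20 mm a ribbed flat white screw cap 30 mm across. Origin: centre of the underside; z axis up through the cap. 40 to 69 g.
- vial_108: Capped sample vial, the tallest and slimmest of the four: upright amber glass cylinder 28 mm across and 108 mm tall overall, paper band, the top 20 mm a ribbed flat white screw cap 26 mm across. Origin: centre of the underside; z axis up through the cap. 36 to 62 g.
- open_a: Open vial with no cap, to be left alone: upright amber glass cylinder 40 mm across and 60 mm tall overall, paper band, the top 20 mm a bare glass neck only 28 mm across with a dark open mouth. Origin: centre of the underside; z axis up.
- open_b: Open vial with no cap, to be left alone: upright amber glass cylinder 36 mm across and 76 mm tall overall, paper band, the top 20 mm a bare glass neck only 24 mm across with a dark open mouth. Origin: centre of the underside; z axis up.
- open_c: Open vial with no cap, to be left alone: upright amber glass cylinder 32 mm across and 92 mm tall overall, paper band, the top 20 mm a bare glass neck only 20 mm across with a dark open mouth. Origin: centre of the underside; z axis up.
Not all that is in view belongs to the job. Leave any blue or green look-alike of the vial_108 alone.

How it is judged:
By the outcome, as a careful person would: the job done as asked, in the order asked, and still so for the second after the job is handed in, with the robot touching nothing.
It also fails if it takes over 99 s, if anything falls off the work surface, if the arm or the gripper's body presses on something with over 40 N, if the wrist force passes 120 N, or if a joint passes its speed limit or range.

ROBOT

A 6-joint arm with a two-finger parallel gripper is mounted at the origin on the work surface. World frame = base frame: x ahead of the robot, y to its left, z up, the work surface at z = 0. Lengths are in m, angles in rad, forces in N, time in s.
With the tool pointing down it reaches from about 0.35 to 0.725 m from the base axis. Payload 4.3 kg.
Tool frame: the origin (TCP) lies at the very end of the fingers, on their centre line; the grasp point (between the pads) lies behind it (ctrl.hold_point_z is the z of the grasp point in the tool frame, in m); z points along the fingers, y is the line along which they close (so a half turn about z gives the same grasp; the last joint's range is limited). The gripper opens to 85 mm and grips with 20 to 120 N. Pads are 22 mm wide; open, the fingers measure 114 mm over their backs; the gripper's body (76 mm by 85 mm) begins 54 mm behind the grasp point. The pads swing forward as they close: fully open they stand 13 mm farther back than shut.
Start: joints at [-1.217, 0.377, 0.081, 1.274, 0, 1.46], TCP at [0.257, -0.514, 0.231] pointing down, gripper open.
Joint ranges: [-2.72, 2.72], [-0.84, 1.66], [-1.02, 1.22], [-1.77, 2.12], [-1.37, 1.28], [-3.14, 3.14]. Speed limits (rad/s): [2.57, 2.57, 3.14, 3.14, 3.14, 3.14].

INTERFACE

Orientations are given as a unit quaternion [x, y, z, w].
In Python, from station import ctrl, viewer gives the robot as it stands.
- The arm moves only by the tool send_rows, never from a script. Its argument "increments" is a list of rows, each a list of 7 numbers: the turn, a rotation vector about the tool's x, y, z as a fraction of full scale, then the shift along the tool's x, y, z as a fraction of full scale, then the opening, from 0 (shut) to 1 (fully open). A call has 1 to 5 rows; each row is the pose to reach, as a shift and turn from the pose commanded when the call began, along the tool's axes at that moment; what a row does not reach only later rows make up. Full scale, the value 1, is 15 cm for a shift and 90 degrees for a turn. A row lasts 1/8 s, in which the tool goes at most 62.5 mm and 10.7 degrees, less where a joint would pass 70% of its speed; a pose out of reach is approached as far as the arm can. A call with a number of a shift or a turn outside -1 to 1 is refused whole. A call with a gripper value outside its range is refused whole. The fingers move at their own pace and stop on an object; "squeeze" is the grip in N (left out, the last holds). Time passes only in rows, so rows that repeat a pose let the fingers close. It gives the time, the measured TCP pose, the force, the opening and the grip force at its end, in the units of the state.
- ctrl.get_state(): the state, without advancing time (a new reading comes with each control period).
- viewer.capture(name): name is "side" or "top"; returns a dict with "color" (480x640x3 uint8, blue, green, red), "fx", "fy", "cx", "cy" (pixels), "k1" (the pictures are not rectified: a ray, as slopes to the right and down, at radius r is drawn at 1 + k1 r^2 times it, then the intrinsics apply), "camera_from_world" (4x4, takes a point from world to camera coordinates). Camera axes: x right, y up, looking along -z (the intrinsics and any distortion apply to the point x, -y, -z); pixel columns grow to the right and rows downward; lengths in m; the calibration is good to about 2 mm. A picture is of the moment at which its call begins. There is no depth.
- ctrl.finish_job(): hands the job in; it is judged then, once.
Trained networks look in a picture, given as the dict that the camera call returned (one of the last four; its "shot" number tells which), for a name from the list of things; names that differ only in an ending like _2 or _b are one class to them, and where a whole thing is asked for, a point or a joint stands for the part that bears it (a point fixed in the world has none). Each returns a list of dicts, best first, with "confidence" (0 to 1); they miss things now and then, are a little off and sometimes report something else, mostly with a low value. They report only what shows in the picture. A call takes as long as a camera call. They do not tell look-alikes from the thing itself.
- viewer.trace(picture, target): "mask" (480x640 bool, what is visible of it) and "at" ([column, row] in pixels, amid what is visible of it).
- viewer.mark_of(picture, target): "at" ([column, row] in pixels: a listed point, or the origin of a listed thing).
The state is a dict: "t": time; "qpos": joint angles; "qd": joint speeds; "tau": joint torques, N m; "tcp_pos": TCP position; "orientation": TCP orientation; "force": force on the tool from outside, world axes, zero at the start; "wrist_torque": the same for the moment, N m; "opening": finger opening in m; "gripper_force": force on a finger pad.
Only numpy, scipy, OpenCV 4.12 (cv2) and the standard library are available. Lean on these libraries where they do the work, as an engineer would, in place of code of your own. Each camera call takes 0.05 s, during which the arm holds its last target. There are 200 camera calls.

## Working session

There is one attempt and no reset: what is moved stays moved. The work goes in short steps, Python scripts to look and compute and a tool call to move; the robot and the scene stay as the last step left them, time stands still between calls to the robot, and variables do not carry over. Pictures are saved under pics/ and viewed, at most 14 in all, crops included, and the job is handed in when it is done.

Besides the shell and the picture viewer there is one more tool, called after "Call:" by a JSON object that holds its "method" and its "body", one argument or row to a line. send_rows: Moves the arm, as the interface text tells. Its arguments: {"type":"object","properties":{"increments":{"type":"array","items":{"type":"array","items":{"type":"number","minimum":-1,"maximum":1}}},"squeeze":{"type":"number"}},"required":["increments"]}

```bash
ls; mkdir -p pics; python3 - <<'E'
from station import ctrl, viewer
import cv2
s=ctrl.get_state(); print(s, ctrl.hold_point_z)
for n in("top","side"):
    p=viewer.capture(n); cv2.imwrite(f"pics/{n}0.png",p["color"])
    print({k:v for k,v in p.items() if k!="color"})
    for t in("carrier","vial_60","vial_76","vial_92","vial_108","open_a","open_b","open_c"):
        print(n,t,[(d["at"],round(d["confidence"],2)) for d in viewer.mark_of(p,t)],[(d["at"],round(d["confidence"],2)) for d in viewer.trace(p,t)])
E
```

```text
pics
{'t': 0.0, 'qpos': array([-1.21731834e+00,  3.78082373e-01,  7.96804674e-02,  1.27435624e+00,
       -1.36679384e-05,  1.46051580e+00]), 'qd': array([ 2.79666177e-04, -8.87035067e-05, -4.91235464e-04,  7.69735451e-04,
       -4.81872324e-05,  1.03998816e-03]), 'tau': array([-1.40799220e-03, -4.63607597e+01,  2.69873625e+01,  2.08444678e-02,
       -3.44153605e-04,  1.20129579e-05]), 'tcp_pos': array([ 0.25700351, -0.51368414,  0.23037094]), 'orientation': array([ 9.73235778e-01,  2.29806785e-01, -1.25767372e-04, -9.72839480e-04]), 'force': array([0.09467754, 0.27846796, 1.13564484]), 'wrist_torque': array([ 0.00751714,  0.00934899, -0.0116402 ]), 'gripper_force': 0.0, 'opening': 0.0852637229361146} -0.0187
{'fx': 561.0326783172832, 'fy': 561.0326783172832, 'cx': 324.1987021101408, 'cy': 234.79541038571807, 'k1': 0.03503924943345468, 'camera_from_world': array([[-0.01165857, -0.99992373, -0.00407678, -0.02359704],
       [ 0.97903154, -0.01224402,  0.20334041, -0.52536951],
       [-0.20337482, -0.00162064,  0.97909962, -1.02826006],
       [ 0.        ,  0.        ,  0.        ,
[... 3262 characters left out ...]
de vial_108 [([366.5, 163.4], 0.96), ([352.6, 154.0], 0.95), ([391.9, 159.1], 0.88), ([258.1, 444.0], 0.83), ([334.0, 464.7], 0.65), ([335.2, 194.3], 0.61)] [([336.2, 455.8], 0.97), ([371.1, 148.4], 0.89), ([356.9, 134.2], 0.87), ([256.4, 426.4], 0.86), ([332.6, 185.1], 0.73), ([392.6, 141.1], 0.56)]
side open_a [([286.6, 194.5], 0.7), ([385.6, 193.3], 0.56)] [([284.2, 181.2], 0.93), ([389.3, 184.8], 0.91), ([231.3, 364.0], 0.64)]
side open_b [([286.6, 194.5], 0.7), ([385.6, 193.3], 0.56)] [([284.2, 181.2], 0.93), ([389.3, 184.8], 0.91), ([231.3, 364.0], 0.64)]
side open_c [([286.6, 194.5], 0.7), ([385.6, 193.3], 0.56)] [([284.2, 181.2], 0.93), ([389.3, 184.8], 0.91), ([231.3, 364.0], 0.64)]
```

View pics/top0.png

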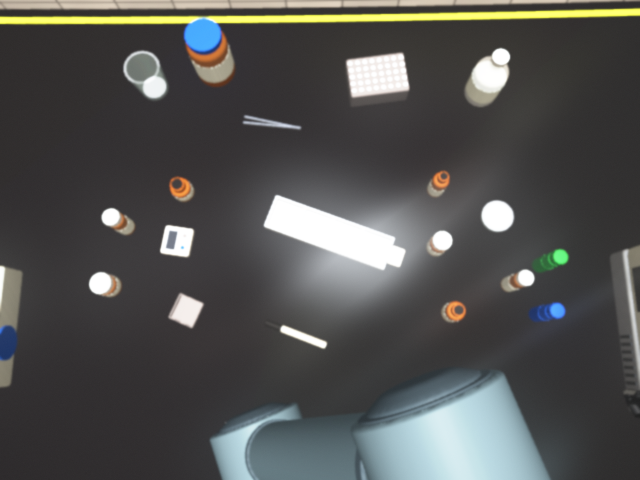

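View pics/side0.png

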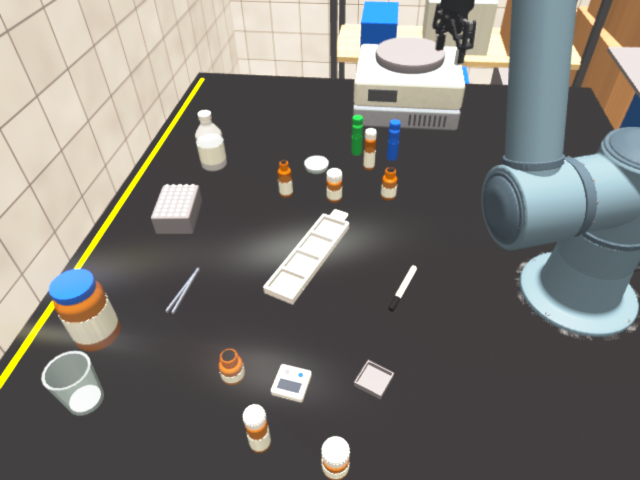

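The top view shows capped vials (base pixels) at about (126,228), (114,285), (435,246) and (507,284), with open ones at (182,192), (434,190) and (448,316). The green and blue look-alikes are at (547,262) and (545,313). The carrier is at about (328,232), with its tab at the right end (396,257). The side view agrees with all of this. Next I fit the cylinder models to silhouettes in both views.

```bash
cat > h.py <<'E'
import numpy as np, cv2
from scipy.optimize import minimize
from scipy.spatial.transform import Rotation as R
from station import ctrl, viewer
def proj(p,X):
    X=np.atleast_2d(X); c=(p["camera_from_world"]@np.c_[X,np.ones(len(X))].T).T
    s=np.c_[c[:,0],-c[:,1]]/-c[:,2:3]; s=s*(1+p["k1"]*(s**2).sum(1,keepdims=True))
    return s*[p["fx"],p["fy"]]+[p["cx"],p["cy"]]
def ground(p,uv,z=0.):
    f=lambda q:((proj(p,[q[0],q[1],z])[0]-uv)**2).sum()
    return minimize(f,[.5,0],method="Nelder-Mead",options=dict(xatol=1e-5,fatol=1e-4)).x
A=np.linspace(0,2*np.pi,40,endpoint=False); C=np.c_[np.cos(A),np.sin(A)]
def fill(p,parts):
    m=np.zeros((480,640),np.uint8)
    for X in parts: cv2.fillConvexPoly(m,cv2.convexHull(np.float32(proj(p,X)*16)).astype(np.int32),1,shift=4)
    return m>0
def vial(x,y,d,h,cap,z0=0):
    cyl=lambda r,a,b:np.vstack([np.c_[C*r+[x,y],np.full(40,z0+z)] for z in(a,b)])
    return [cyl(d/2,0,h-.02),cyl(cap/2,h-.02,h)]
def box(x,y,a):
    c,s=np.cos(a),np.sin(a); M=np.array([[c,-s],[s,c]])
    q=lambda x0,x1,w,z0:np.array([[*(M@[i,j]+[x,y]),k] for i in(x0,x1) for j in(-w,w) for k in(z0,.018)])
    return [q(-.126,.126,.033,0),q(.126,.154,.018,.014)]
def iou(a,b): return (a&b).sum()/max(1,(a|b).sum())
def seg(p,uv,th):
    g=p["color"].max(2); n,l=cv2.connectedComponents((g>th).astype(np.uint8))
    u,v=np.int32(np.round(uv)); w=l[v-4:v+5,u-4:u+5]; w=w[w>0]
    return l==np.bincount(w).argmax() if len(w) else None
KIND={"60":(.04,.06,.038),"76":(.036,.076,.034),"92":(.032,.092,.03),"108":(.028,.108,.026)}
OPEN={"a":(.04,.06,.028),"b":(.036,.076,.024),"c":(.032,.092,.02)}
def best(f,x0,step):
    s=np.vstack([x0]+[np.array(x0)+np.eye(len(x0))[i]*step[i] for i in range(len(x0))])
    return minimize(f,x0,method="Nelder-Mead",options=dict(initial_simplex=s,xatol=2e-4,fatol=1e-4))
E
cat > fit.py <<'E'
from h import *
P=[viewer.capture("top"),viewer.capture("side")]
def run(name,tuv,suv,kinds):
    ms=[m for m in(seg(P[0],tuv,75),seg(P[1],suv,75))]
    print(name,[None if m is None else int(m.sum()) for m in ms],end=" ")
    ok=[(p,m) for p,m in zip(P,ms) if m is not None and m.sum()<4000]
    x0=ground(P[0],np.array(tuv))
    out=[]
    for k,v in kinds.items():
        r=best(lambda q:-sum(iou(fill(p,vial(*q,*v)),m) for p,m in ok)/len(ok),x0,(.012,.012))
        out.append((round(-r.fun,3),k,r.x.round(4).tolist()))
    out.sort(reverse=True); print(x0.round(3),out[:2])
for n,t,s in[("L1",(120,222),(257,427)),("L2",(104,284),(336,455)),("R1",(438,243),(333,185)),("R2",(516,280),(371,148))]: run(n,t,s,KIND)
for n,t,s in[("green",(550,260),(357,134)),("blue",(548,312),(393,141))]: run(n,t,s,{"108":KIND["108"]})
for n,t,s in[("o1",(182,189),(231,366)),("o2",(437,185),(284,181)),("o3",(451,312),(389,185))]: run(n,t,s,OPEN)
for th in(170,200,225):
    ms=[seg(P[0],(300,205),th),seg(P[1],(270,289),th)]
    ms=[cv2.morphologyEx(m.astype(np.uint8),cv2.MORPH_CLOSE,np.ones((25,25)))>0 if i else m for i,m in enumerate(ms) ]
    for w in((0,),(0,1)):
        x0=[*ground(P[0],np.array([328,232.])),-1.85]
        r=best(lambda q:-sum(iou(fill(P[i],box(*q)),ms[i]) for i in w),x0,(.01,.01,.05))
        print("carrier",th,w,[int(m.sum()) for m in ms],r.x.round(4),round(-r.fun/len(w),3))
E
python3 fit.py
```

```text
L1 [660, 8328] [0.568 0.384] [(np.float64(0.903), '76', [0.5607, 0.375]), (np.float64(0.877), '92', [0.5582, 0.3715])]
L2 [721, 1177] [0.442 0.408] [(np.float64(0.902), '60', [0.4366, 0.3934]), (np.float64(0.83), '76', [0.4361, 0.3931])]
R1 [29394, 1000] [ 0.525 -0.025] [(np.float64(0.0), '92', [0.525, -0.0248]), (np.float64(0.0), '76', [0.525, -0.0248])]
R2 [1585, 58838] [ 0.44  -0.409] [(np.float64(0.373), '60', [0.4389, -0.3964]), (np.float64(0.363), '76', [0.4355, -0.3933])]
green [1585, 58838] [ 0.479 -0.479] [(np.float64(0.358), '108', [0.4699, -0.4566])]
blue [625, 58838] [ 0.377 -0.466] [(np.float64(0.9), '108', [0.3734, -0.4419])]
o1 [502, 8328] [0.636 0.262] [(np.float64(0.863), 'a', [0.6302, 0.2572]), (np.float64(0.821), 'b', [0.6286, 0.2547])]
o2 [29394, 531] [ 0.638 -0.263] [(np.float64(0.927), 'c', [0.628, -0.2601]), (np.float64(0.875), 'b', [0.6301, -0.2664])]
o3 [521, 512] [ 0.378 -0.277] [(np.float64(0.886), 'b', [0.3774, -0.2755]), (np.float64(0.869), 'a', [0.3775, -0.2761])]
carrier 170 (0,) [5901, 3339] [ 0.5404 -0.0379 -1.9461] 0.801
carrier 170 (0, 1) [5901, 3339] [ 0.5401 -0.0399 -1.9445] 0.886
carrier 200 (0,) [4799, 3132] [ 0.5399 -0.0397 -1.9442] 0.975
carrier 200 (0, 1) [4799, 3132] [ 0.5397 -0.0414 -1.9336] 0.948
carrier 225 (0,) [4652, 2917] [ 0.5406 -0.039  -1.9389] 0.981
carrier 225 (0, 1) [4652, 2917] [ 0.5406 -0.0394 -1.9391] 0.922
```

```bash
cat > fit2.py <<'E'
from h import *
P=[viewer.capture("top"),viewer.capture("side")]
def s2(p,uv,th,r=40):
    m=np.zeros((480,640),np.uint8); cv2.circle(m,tuple(int(i) for i in uv),r,1,-1)
    q=dict(p); q["color"]=(p["color"][:,:,2]*m)[:,:,None]; return seg(q,uv,th)
def run(name,tuv,suv,kinds,th):
    ok=[(p,m) for p,m in zip(P,(s2(P[0],tuv,th,30),s2(P[1],suv,th))) if m is not None]
    x0=ground(P[0],np.array(tuv)); out=[]
    for k,v in kinds.items():
        f=lambda q:-sum(iou(fill(p,vial(*q,*v)),m) for p,m in ok)/len(ok)
        r=best(f,x0,(-.01,-.01 if x0[1]>0 else .01))
        out.append((round(-r.fun,3),k,r.x.round(4).tolist()))
    out.sort(reverse=True); print(name,th,[int(m.sum()) for p,m in ok],[(float(a),b,c) for a,b,c in out[:2]])
for th in(60,90,120):
  for n,t,s in[("L1",(120,222),(257,427)),("L2",(104,284),(336,455)),("R1",(438,243),(333,185)),("R2",(516,280),(371,148))]: run(n,t,s,KIND,th)
E
python3 fit2.py
```

```text
L1 60 [1466, 5025] [(0.317, '60', [0.5616, 0.3779]), (0.312, '76', [0.5591, 0.3754])]
L2 60 [1745, 4341] [(0.31, '60', [0.4385, 0.3925]), (0.303, '76', [0.4381, 0.3886])]
R1 60 [2821, 4994] [(0.13, '108', [0.5035, -0.241]), (0.0, '92', [0.525, -0.0248])]
R2 60 [2210, 4185] [(0.188, '76', [0.4307, -0.3988]), (0.186, '60', [0.4337, -0.4086])]
L1 90 [615, 1076] [(0.92, '92', [0.5575, 0.3697]), (0.823, '76', [0.5582, 0.3673])]
L2 90 [683, 1125] [(0.931, '60', [0.4377, 0.3935]), (0.843, '76', [0.4361, 0.3949])]
R1 90 [1858, 945] [(0.0, '92', [0.525, -0.0248]), (0.0, '76', [0.525, -0.0248])]
R2 90 [567, 1084] [(0.668, '108', [0.4317, -0.3923]), (0.66, '92', [0.4337, -0.3955])]
L1 120 [551, 1014] [(0.907, '92', [0.5576, 0.3696]), (0.84, '108', [0.5569, 0.3705])]
L2 120 [623, 1087] [(0.938, '60', [0.4377, 0.3937]), (0.866, '76', [0.4362, 0.3933])]
R1 120 [1072, 498] [(0.0, '92', [0.525, -0.0248]), (0.0, '76', [0.525, -0.0248])]
R2 120 [487, 447] [(0.884, '108', [0.4318, -0.3929]), (0.798, '92', [0.4335, -0.3962])]
```

R2 is the 108 at (0.432,-0.393), L1 is the 92 at (0.5575,0.370) and L2 is the 60 at (0.4377,0.3936). R1 must be the 76; I'll refine its position later. The carrier is at (0.540,-0.039), yaw -111.1°. First move: turn the tool to the carrier's yaw and head for R2.

Call:
{"method": "send_rows", "body": {
  "increments": [
    [0,0,-0.12,0.25,-0.05,0,0.75],
    [0,0,-0.24,0.5,-0.1,0,0.75],
    [0,0,-0.35,0.75,-0.15,0,0.75],
    [0,0,-0.47,1,-0.2,0,0.75],
    [0,0,-0.47,1,-0.2,0,0.75]
  ],
  "squeeze": 40
}}

```text
t: 2.52
tcp_pos: [0.3796, -0.4188, 0.2314]
orientation: [0.824, 0.567, 0.0, 0.0]
force: [-0.1, -0.2, 0.2]
opening: 0.0643
gripper_force: 0.0
```

```bash
cat > go.py <<'E'
import sys; from h import *
c=np.array([.5403,-.0392]); a=-1.939; d=np.array([np.cos(a),np.sin(a)])
T={"108":(.432,-.393),"92":(.5575,.370),"60":(.4377,.3936),"76":(.51,-.25)}
for k,b in zip(("60","76","92","108"),(.093,.031,-.031,-.093)): T["bay"+k]=tuple(c+b*d)
def go(x,y,z,yaw=np.degrees(a)+180):
    s=ctrl.get_state(); M=R.from_quat(s["orientation"])
    W=R.from_euler("z",yaw,degrees=True)*R.from_euler("x",180,degrees=True)
    print("t",s["t"],"tcp",s["tcp_pos"].round(4),"open",round(s["opening"],4),"grip",round(s["gripper_force"],1),"F",s["force"].round(1))
    print("turn",((M.inv()*W).as_rotvec()/(np.pi/2)).round(3),"shift",(M.inv().apply(np.array([x,y,z])-s["tcp_pos"])/.15).round(3))
if __name__=="__main__":
    k=sys.argv[1]; print({i:np.round(v,4).tolist() for i,v in T.items()} if len(sys.argv)>3 else ""); go(*T[k],float(sys.argv[2]))
E
python3 go.py 108 0.23 v
cat >> fit2.py <<'E'
print("R1 fits")
for th in(90,120,140,160):
    tm=s2(P[0],(438,243),th,22); sm=s2(P[1],(333,185),th,30)
    for k,v in KIND.items():
        for nm,ok in(("side",[(P[1],sm)]),("both",[(P[0],tm),(P[1],sm)])):
            r=best(lambda q:-sum(iou(fill(p,vial(*q,*v)),m) for p,m in ok)/len(ok),(.51,-.25),(.01,.01))
            if -r.fun>.8: print(th,k,nm,int(tm.sum()),int(sm.sum()),round(-r.fun,3),r.x.round(4))
E
python3 fit2.py | sed -n '/R1 fits/,$p'
```

```text
{'108': [0.432, -0.393], '92': [0.5575, 0.37], '60': [0.4377, 0.3936], '76': [0.51, -0.25], 'bay60': [0.5068, -0.126], 'bay76': [0.5291, -0.0681], 'bay92': [0.5515, -0.0103], 'bay108': [0.5738, 0.0476]}
t 2.525 tcp [ 0.3796 -0.4188  0.2314] open 0.0643 grip 0.0 F [-0.1 -0.2  0.2]
turn [ 0.    -0.     0.002] shift [0.285 0.265 0.009]
R1 fits
120 60 side 756 501 0.848 [ 0.5097 -0.2736]
120 76 side 756 501 0.942 [ 0.5086 -0.257 ]
120 92 side 756 501 0.838 [ 0.5076 -0.2565]
140 60 side 494 467 0.829 [ 0.5089 -0.2656]
140 60 both 494 467 0.815 [ 0.5105 -0.2556]
140 76 side 494 467 0.914 [ 0.5081 -0.2608]
140 76 both 494 467 0.9 [ 0.5093 -0.2534]
140 92 side 494 467 0.818 [ 0.5065 -0.2432]
140 92 both 494 467 0.851 [ 0.5069 -0.251 ]
```

Call:
{"method": "send_rows", "body": {
  "increments": [
    [0,0,0,0.14,0.13,0,0.75],
    [0,0,0,0.28,0.265,0.2,0.75],
    [0,0,0,0.285,0.265,0.4,0.75],
    [0,0,0,0.285,0.265,0.5,0.75]
  ]
}}

```text
t: 3.12
tcp_pos: [0.4291, -0.3948, 0.1545]
orientation: [0.825, 0.565, -0.0, -0.001]
force: [-0.7, 1.3, 0.5]
opening: 0.0638
gripper_force: 0.0
```

```bash
sed -i 's/"76":(.51,-.25)/"76":(.509,-.254)/' go.py; python3 - <<'E'
from h import *
p=viewer.capture("top"); q=viewer.capture("side")
print(ground(p,np.array([525.,278]),.108), proj(p,[.432,-.393,.108]), proj(q,[[.432,-.393,.108],[.432,-.393,0]]))
im=np.hstack([cv2.resize(p["color"][200:350,440:640],None,fx=2,fy=2),cv2.resize(q["color"][50:200,290:490],None,fx=2,fy=2)])
cv2.imwrite("pics/a1.png",im)
E
python3 go.py 108 0.056
```

```text
[ 0.43030057 -0.3886868 ] [[527.34728104 277.03066882]] [[370.08503483 130.56996992]
 [368.07598889 166.81606366]]

t 3.225 tcp [ 0.4288 -0.3946  0.1546] open 0.0641 grip 0.0 F [ 0.4 -0.5  0.5]
turn [-0.002 -0.001 -0.002] shift [0.017 0.018 0.657]
```

View pics/a1.png

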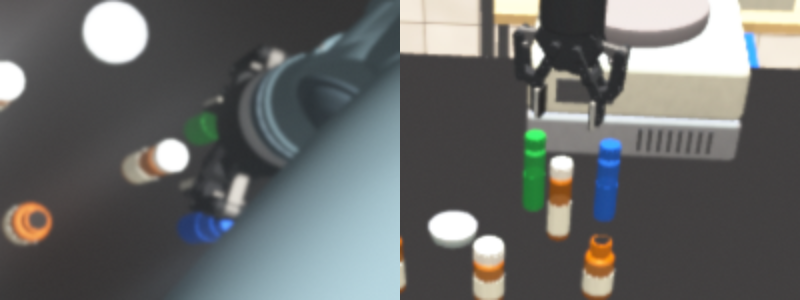

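The crops show the 108 (cap at top crop (172,155)) between green and blue, with the gripper above it and the finger line clear of both. I'll descend and grip.

Call:
{"method": "send_rows", "body": {
  "increments": [
    [0,0,0,0.01,0.01,0.15,0.75],
    [0,0,0,0.015,0.015,0.35,0.75],
    [0,0,0,0.015,0.015,0.55,0.75],
    [0,0,0,0.015,0.015,0.66,0.75],
    [0,0,0,0.015,0.015,0.66,0.75]
  ]
}}

```text
t: 3.85
tcp_pos: [0.4327, -0.3935, 0.057]
orientation: [0.825, 0.565, -0.0, -0.001]
force: [-0.7, 0.8, 0.1]
opening: 0.0641
gripper_force: 0.0
```

Call:
{"method": "send_rows", "body": {
  "increments": [
    [0,0,0,0,0,0,0.0],
    [0,0,0,0,0,0,0.0],
    [0,0,0,0,0,0,0.0],
    [0,0,0,0,0,0,0.0],
    [0,0,0,0,0,0,0.0]
  ],
  "squeeze": 40
}}

```text
t: 4.47
tcp_pos: [0.4341, -0.3944, 0.0587]
orientation: [0.825, 0.565, 0.0, 0.001]
force: [-0.6, -0.3, 5.4]
opening: 0.0267
gripper_force: 39.4
```

```bash
python3 go.py bay108 0.24
```

```text
t 4.475 tcp [ 0.4341 -0.3944  0.0587] open 0.0267 grip 39.4 F [-0.6 -0.3  5.4]
turn [ 0.001  0.001 -0.   ] shift [ 3.082 -0.191 -1.214]
```

Call:
{"method": "send_rows", "body": {
  "increments": [
    [0,0,0,0,0,-0.1,0],
    [0,0,0,0,0,-0.3,0],
    [0,0,0,0,0,-0.55,0],
    [0,0,0,0,0,-0.8,0],
    [0,0,0,0.1,0,-1,0]
  ]
}}

```text
t: 5.1
tcp_pos: [0.4388, -0.3802, 0.2098]
orientation: [0.825, 0.565, 0.0, 0.001]
force: [0.5, 0.5, -0.4]
opening: 0.0266
gripper_force: 39.1
```

Call:
{"method": "send_rows", "body": {
  "increments": [
    [0,0,0,0.15,0,-0.1,0],
    [0,0,0,0.35,0,-0.2,0],
    [0,0,0,0.55,0,-0.2,0],
    [0,0,0,0.8,-0.05,-0.2,0],
    [0,0,0,1,-0.05,-0.2,0]
  ]
}}

```text
t: 5.72
tcp_pos: [0.4854, -0.2341, 0.2369]
orientation: [0.824, 0.566, -0.0, -0.001]
force: [-0.4, -0.1, -0.8]
opening: 0.0269
gripper_force: 39.1
```

Call:
{"method": "send_rows", "body": {
  "increments": [
    [0,0,0,0.25,0,0,0],
    [0,0,0,0.5,0,0,0],
    [0,0,0,0.75,-0.05,0,0],
    [0,0,0,1,-0.1,0,0],
    [0,0,0,1,-0.1,0,0]
  ]
}}

```text
t: 6.35
tcp_pos: [0.5254, -0.0882, 0.2368]
orientation: [0.823, 0.567, -0.0, -0.001]
force: [0.8, -1.1, -0.9]
opening: 0.0268
gripper_force: 39.2
```

```bash
python3 go.py bay108 0.0627
```

```text
t 6.35 tcp [ 0.5254 -0.0882  0.2368] open 0.0268 grip 39.2 F [ 0.8 -1.1 -0.9]
turn [-0.001 -0.     0.003] shift [ 0.96  -0.018  1.161]
```

Call:
{"method": "send_rows", "body": {
  "increments": [
    [0,0,0,0.25,0,0,0],
    [0,0,0,0.5,-0.01,0,0],
    [0,0,0,0.75,-0.02,0.1,0],
    [0,0,0,0.96,-0.02,0.3,0],
    [0,0,0,0.96,-0.02,0.5,0]
  ]
}}

```text
t: 6.98
tcp_pos: [0.5753, 0.0457, 0.1612]
orientation: [0.824, 0.567, 0.0, -0.0]
force: [0.2, -0.2, 0.5]
opening: 0.0265
gripper_force: 39.2
```

```bash
python3 go.py bay108 0.0637; python3 - <<'E'
from h import *
p=viewer.capture("top"); q=viewer.capture("side")
im=np.hstack([cv2.resize(p["color"][140:290,240:440],None,fx=2,fy=2),cv2.resize(q["color"][100:320,220:420],(400,440))[:300*0+440][-300:]])
cv2.imwrite("pics/a2.png",im)
E
```

```text
t 6.975 tcp [0.5753 0.0457 0.1612] open 0.0265 grip 39.2 F [ 0.2 -0.2  0.5]
turn [ 0.    -0.     0.001] shift [ 0.008 -0.014  0.65 ]
```

View pics/a2.png

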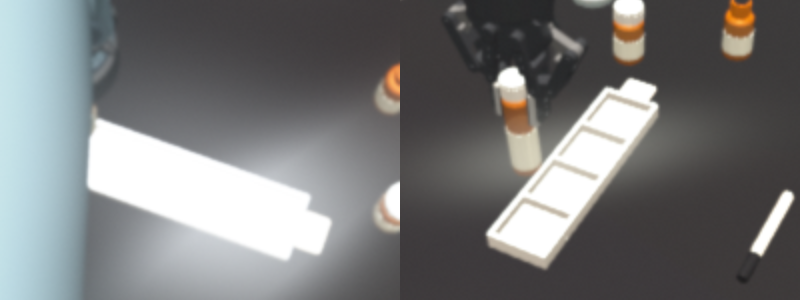

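The 108 hangs upright in the grip over the far end of the carrier (side crop (520,120)), and the bays are all empty. I'll lower it and release.

Call:
{"method": "send_rows", "body": {
  "increments": [
    [0,0,0,0.01,-0.01,0.15,0],
    [0,0,0,0.01,-0.01,0.35,0],
    [0,0,0,0.01,-0.01,0.5,0],
    [0,0,0,0.01,-0.01,0.6,0],
    [0,0,0,0.01,-0.01,0.65,0]
  ]
}}

```text
t: 7.7
tcp_pos: [0.5742, 0.0454, 0.0647]
orientation: [0.825, 0.565, -0.0, 0.0]
force: [-0.4, -0.4, -0.6]
opening: 0.0266
gripper_force: 39.2
```

```bash
python3 go.py bay108 0.0627
```

```text
t 7.7 tcp [0.5742 0.0454 0.0647] open 0.0266 grip 39.2 F [-0.4 -0.4 -0.6]
turn [-0.     0.    -0.001] shift [ 0.013 -0.008  0.014]
```

Call:
{"method": "send_rows", "body": {
  "increments": [
    [0,0,0,0,0,0.01,0],
    [0,0,0,0,0,0.015,0],
    [0,0,0,0,0,0.015,0]
  ]
}}

```text
t: 8.07
tcp_pos: [0.5748, 0.0457, 0.0632]
orientation: [0.825, 0.566, 0.0, 0.0]
force: [0.1, 0.1, 0.6]
opening: 0.0269
gripper_force: 39.2
```

```bash
python3 go.py 92 0.24
```

```text
t 8.075 tcp [0.5748 0.0457 0.0632] open 0.0269 grip 39.2 F [0.1 0.1 0.6]
turn [ 0.001 -0.    -0.   ] shift [ 1.975 -0.885 -1.179]
```

Call:
{"method": "send_rows", "body": {
  "increments": [
    [0,0,0,0,0,0.0,0.4],
    [0,0,0,0,0,0.0,0.55],
    [0,0,0,0,0,0.0,0.7],
    [0,0,0,0,0,0.0,0.75],
    [0,0,0,0,0,-0.05,0.75]
  ]
}}

```text
t: 8.7
tcp_pos: [0.5735, 0.0458, 0.0697]
orientation: [0.825, 0.565, -0.001, -0.0]
force: [0.0, -0.6, 0.4]
opening: 0.0638
gripper_force: 0.0
```

Call:
{"method": "send_rows", "body": {
  "increments": [
    [0,0,0,0,0,-0.15,0.75],
    [0,0,0,0,0,-0.4,0.75],
    [0,0,0,0,0,-0.7,0.75],
    [0,0,0,0,0,-0.9,0.75],
    [0,0,0,0,0,-1,0.75]
  ]
}}

```text
t: 9.32
tcp_pos: [0.5752, 0.0457, 0.2225]
orientation: [0.825, 0.565, 0.001, 0.001]
force: [0.3, -0.8, -0.4]
opening: 0.0642
gripper_force: 0.0
```

Call:
{"method": "send_rows", "body": {
  "increments": [
    [0,0,0,0.2,-0.1,-0.1,0.75],
    [0,0,0,0.45,-0.2,-0.1,0.75],
    [0,0,0,0.7,-0.3,-0.1,0.75],
    [0,0,0,1,-0.45,-0.1,0.75],
    [0,0,0,1,-0.45,-0.1,0.75]
  ]
}}

```text
t: 9.95
tcp_pos: [0.5641, 0.213, 0.234]
orientation: [0.823, 0.567, -0.001, -0.001]
force: [-0.6, -1.6, -0.1]
opening: 0.0643
gripper_force: 0.0
```

```bash
python3 go.py 92 0.045; python3 - <<'E'
from h import *
p=viewer.capture("top"); q=viewer.capture("side")
im=np.hstack([cv2.resize(p["color"][140:290,240:440],None,fx=2,fy=2),cv2.resize(q["color"][180:330,220:420],(400,300))])
cv2.imwrite("pics/a3.png",im)
E
```

```text
t 9.95 tcp [0.5641 0.213  0.234 ] open 0.0643 grip 0.0 F [-0.6 -1.6 -0.1]
turn [-0.001  0.     0.003] shift [ 0.963 -0.412  1.26 ]
```

View pics/a3.png

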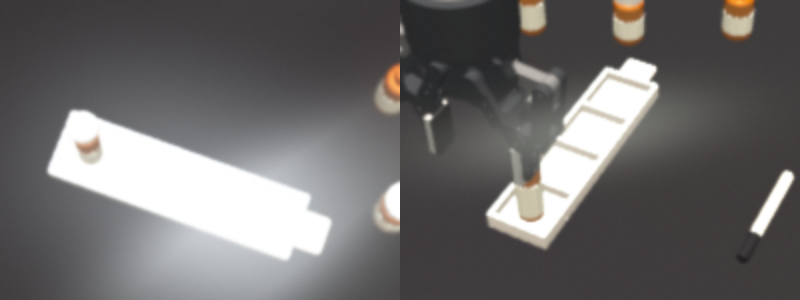

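The 108 stands in the end bay (side crop (530,200)). On to the 92.

Call:
{"method": "send_rows", "body": {
  "increments": [
    [0,0,0,0.25,-0.1,0,0.75],
    [0,0,0,0.5,-0.22,0,0.75],
    [0,0,0,0.75,-0.32,0.15,0.75],
    [0,0,0,0.96,-0.41,0.4,0.75],
    [0,0,0,0.96,-0.41,0.6,0.75]
  ]
}}

```text
t: 10.68
tcp_pos: [0.5596, 0.3672, 0.143]
orientation: [0.824, 0.566, -0.001, -0.0]
force: [-0.1, -0.2, 0.7]
opening: 0.0641
gripper_force: 0.0
```

```bash
python3 go.py 92 0.045
```

```text
t 10.675 tcp [0.5596 0.3672 0.143 ] open 0.0641 grip 0.0 F [-0.1 -0.2  0.7]
turn [-0.  0.  0.] shift [ 0.013 -0.019  0.653]
```

Call:
{"method": "send_rows", "body": {
  "increments": [
    [0,0,0,0.01,-0.02,0.15,0.75],
    [0,0,0,0.01,-0.02,0.35,0.75],
    [0,0,0,0.01,-0.02,0.55,0.75],
    [0,0,0,0.01,-0.02,0.65,0.75],
    [0,0,0,0.01,-0.02,0.65,0.75]
  ]
}}

```text
t: 11.3
tcp_pos: [0.557, 0.3675, 0.0463]
orientation: [0.825, 0.565, -0.001, -0.0]
force: [0.8, 0.1, 0.6]
opening: 0.064
gripper_force: 0.0
```

Call:
{"method": "send_rows", "body": {
  "increments": [
    [0,0,0,0,0,0,0.0],
    [0,0,0,0,0,0,0.0],
    [0,0,0,0,0,0,0.0],
    [0,0,0,0,0,0,0.0],
    [0,0,0,0,0,0,0.0]
  ],
  "squeeze": 40
}}

```text
t: 11.92
tcp_pos: [0.5586, 0.3696, 0.0492]
orientation: [0.825, 0.566, 0.001, 0.0]
force: [-1.7, -0.5, 7.2]
opening: 0.0304
gripper_force: 39.2
```

```bash
python3 go.py bay92 0.24
```

```text
t 11.925 tcp [0.5586 0.3696 0.0492] open 0.0304 grip 39.2 F [-1.7 -0.5  7.2]
turn [ 0.001 -0.001 -0.   ] shift [-2.377  0.871 -1.275]
```

Call:
{"method": "send_rows", "body": {
  "increments": [
    [0,0,0,0,0,-0.1,0],
    [0,0,0,0,0,-0.3,0],
    [0,0,0,0,0,-0.55,0],
    [0,0,0,0,0,-0.8,0],
    [0,0,0,-0.1,0.05,-1,0]
  ]
}}

```text
t: 12.55
tcp_pos: [0.5591, 0.3531, 0.1999]
orientation: [0.824, 0.566, 0.001, 0.0]
force: [0.8, 0.6, -0.6]
opening: 0.0306
gripper_force: 39.5
```

Call:
{"method": "send_rows", "body": {
  "increments": [
    [0,0,0,-0.2,0.05,-0.15,0],
    [0,0,0,-0.4,0.15,-0.28,0],
    [0,0,0,-0.6,0.25,-0.28,0],
    [0,0,0,-0.8,0.35,-0.28,0],
    [0,0,0,-1,0.4,-0.28,0]
  ]
}}

```text
t: 13.18
tcp_pos: [0.5612, 0.1895, 0.2402]
orientation: [0.825, 0.565, 0.0, 0.0]
force: [-0.3, -0.4, -1.0]
opening: 0.0306
gripper_force: 39.5
```

Call:
{"method": "send_rows", "body": {
  "increments": [
    [0,0,0,-0.25,0.1,0,0],
    [0,0,0,-0.5,0.2,0,0],
    [0,0,0,-0.75,0.3,0,0],
    [0,0,0,-1,0.4,0,0],
    [0,0,0,-1,0.4,0,0]
  ]
}}

```text
t: 13.8
tcp_pos: [0.5629, 0.0267, 0.2402]
orientation: [0.826, 0.564, -0.0, 0.0]
force: [-0.9, 0.4, 0.1]
opening: 0.0307
gripper_force: 39.4
```

```bash
python3 go.py bay92 0.0540
```

```text
t 13.8 tcp [0.5629 0.0267 0.2402] open 0.0307 grip 39.4 F [-0.9  0.4  0.1]
turn [ 0.     0.    -0.003] shift [-0.257  0.018  1.242]
```

Call:
{"method": "send_rows", "body": {
  "increments": [
    [0,0,0,-0.2,0.01,0,0],
    [0,0,0,-0.255,0.02,0.1,0],
    [0,0,0,-0.255,0.02,0.35,0],
    [0,0,0,-0.255,0.02,0.6,0],
    [0,0,0,-0.255,0.02,0.75,0]
  ]
}}

```text
t: 14.42
tcp_pos: [0.5508, -0.0064, 0.1255]
orientation: [0.824, 0.566, -0.001, -0.001]
force: [-0.1, -1.0, -0.1]
opening: 0.0304
gripper_force: 39.5
```

```bash
python3 go.py bay92 0.0540
```

```text
t 14.425 tcp [ 0.5508 -0.0064  0.1255] open 0.0304 grip 39.5 F [-0.1 -1.  -0.1]
turn [-0.002  0.     0.   ] shift [-0.022  0.015  0.477]
```

Call:
{"method": "send_rows", "body": {
  "increments": [
    [0,0,0,-0.02,0.01,0.15,0],
    [0,0,0,-0.02,0.01,0.3,0],
    [0,0,0,-0.02,0.01,0.4,0],
    [0,0,0,-0.02,0.01,0.46,0],
    [0,0,0,-0.02,0.01,0.475,0]
  ]
}}

```text
t: 15.05
tcp_pos: [0.5522, -0.0107, 0.0557]
orientation: [0.825, 0.566, -0.0, -0.0]
force: [0.3, -0.4, -0.8]
opening: 0.0308
gripper_force: 39.5
```

```bash
python3 go.py bay92 0.0530
```

```text
t 15.05 tcp [ 0.5522 -0.0107  0.0557] open 0.0308 grip 39.5 F [ 0.3 -0.4 -0.8]
turn [-0.  0. -0.] shift [ 0.    -0.006  0.018]
```

Call:
{"method": "send_rows", "body": {
  "increments": [
    [0,0,0,0,0,0.01,0],
    [0,0,0,0,0,0.018,0],
    [0,0,0,0,0,0.018,0]
  ]
}}

```text
t: 15.42
tcp_pos: [0.5526, -0.011, 0.0534]
orientation: [0.825, 0.565, 0.0, 0.0]
force: [0.2, 0.3, -0.7]
opening: 0.031
gripper_force: 39.5
```

Call:
{"method": "send_rows", "body": {
  "increments": [
    [0,0,0,0,0,0.0,0.45],
    [0,0,0,0,0,0.0,0.6],
    [0,0,0,0,0,0.0,0.75],
    [0,0,0,0,0,0.0,0.8],
    [0,0,0,0,0,-0.05,0.8]
  ]
}}

```text
t: 16.05
tcp_pos: [0.5516, -0.0108, 0.0603]
orientation: [0.825, 0.565, -0.001, -0.0]
force: [0.8, 0.2, 0.2]
opening: 0.0681
gripper_force: 0.0
```

Call:
{"method": "send_rows", "body": {
  "increments": [
    [0,0,0,0,0,-0.15,0.8],
    [0,0,0,0,0,-0.4,0.8],
    [0,0,0,0,0,-0.7,0.8],
    [0,0,0,0,0,-0.9,0.8],
    [0,0,0,0,0,-1,0.8]
  ]
}}

```text
t: 16.68
tcp_pos: [0.5533, -0.011, 0.213]
orientation: [0.825, 0.565, 0.001, 0.001]
force: [-0.7, 0.3, -0.5]
opening: 0.0686
gripper_force: 0.0
```

```bash
python3 go.py 60 0.22; python3 go.py 76 0.22
```

```text
t 16.675 tcp [ 0.5533 -0.011   0.213 ] open 0.0686 grip 0.0 F [-0.7  0.3 -0.5]
turn [ 0.002 -0.    -0.   ] shift [ 2.238 -1.691 -0.051]

t 16.675 tcp [ 0.5533 -0.011   0.213 ] open 0.0686 grip 0.0 F [-0.7  0.3 -0.5]
turn [ 0.002 -0.    -0.   ] shift [-1.617  0.308 -0.047]
```

Call:
{"method": "send_rows", "body": {
  "increments": [
    [0,0,0,-0.3,0.05,0,0.8],
    [0,0,0,-0.6,0.1,0,0.8],
    [0,0,0,-0.9,0.15,0,0.8],
    [0,0,0,-1,0.2,0,0.8]
  ]
}}

```text
t: 17.18
tcp_pos: [0.5251, -0.1635, 0.2099]
orientation: [0.826, 0.564, -0.0, -0.001]
force: [0.1, 0.6, -1.0]
opening: 0.0685
gripper_force: 0.0
```

Call:
{"method": "send_rows", "body": {
  "increments": [
    [0,0,0,-0.3,0.05,0,0.8],
    [0,0,0,-0.6,0.11,0,0.8],
    [0,0,0,-0.62,0.11,0.2,0.8],
    [0,0,0,-0.62,0.11,0.5,0.8],
    [0,0,0,-0.62,0.11,0.6,0.8]
  ]
}}

```text
t: 17.8
tcp_pos: [0.5062, -0.2525, 0.1174]
orientation: [0.825, 0.566, -0.001, -0.003]
force: [-0.3, -0.2, 0.4]
opening: 0.0683
gripper_force: 0.0
```

```bash
python3 go.py 76 0.034; python3 - <<'E'
from h import *
p=viewer.capture("top"); q=viewer.capture("side")
im=np.hstack([cv2.resize(p["color"][140:290,290:490],None,fx=2,fy=2),cv2.resize(q["color"][150:300,240:440],(400,300))])
cv2.imwrite("pics/a4.png",im)
E
```

```text
t 17.8 tcp [ 0.5062 -0.2525  0.1174] open 0.0683 grip 0.0 F [-0.3 -0.2  0.4]
turn [-0.004 -0.001 -0.   ] shift [-0.003  0.024  0.556]
```

View pics/a4.png

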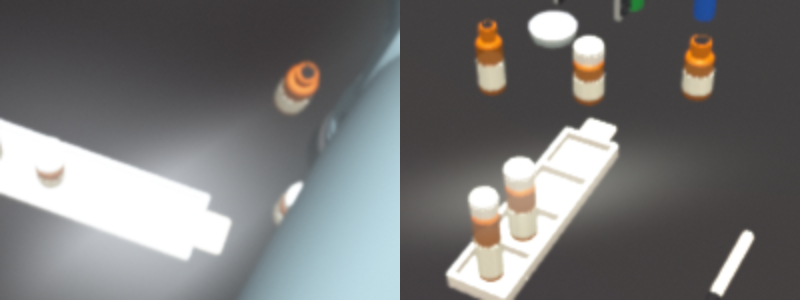

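Both vials stand in their bays (side crop (487,235) and (520,200)). The fingertips show at the top edge of the crop, at x 560 and 620, either side of the 76 at 589. I'll descend.

Call:
{"method": "send_rows", "body": {
  "increments": [
    [0,0,0,0,0.02,0.15,0.8],
    [0,0,0,0,0.02,0.35,0.8],
    [0,0,0,0,0.02,0.5,0.8],
    [0,0,0,0,0.02,0.555,0.8],
    [0,0,0,0,0.02,0.555,0.8]
  ]
}}

```text
t: 18.52
tcp_pos: [0.5115, -0.2555, 0.0382]
orientation: [0.825, 0.566, 0.0, 0.0]
force: [-0.1, -0.6, 0.1]
opening: 0.0681
gripper_force: 0.0
```

Call:
{"method": "send_rows", "body": {
  "increments": [
    [0,0,0,0,0,0,0.0],
    [0,0,0,0,0,0,0.0],
    [0,0,0,0,0,0,0.0],
    [0,0,0,0,0,0,0.0],
    [0,0,0,0,0,0,0.0]
  ],
  "squeeze": 40
}}

```text
t: 19.15
tcp_pos: [0.5118, -0.256, 0.0387]
orientation: [0.825, 0.565, 0.001, 0.001]
force: [-0.6, 0.1, 5.6]
opening: 0.0343
gripper_force: 39.4
```

```bash
python3 go.py bay76 0.18
```

```text
t 19.15 tcp [ 0.5118 -0.256   0.0387] open 0.0343 grip 39.4 F [-0.6  0.1  5.6]
turn [ 0.002  0.    -0.   ] shift [ 1.21  -0.341 -0.943]
```

Call:
{"method": "send_rows", "body": {
  "increments": [
    [0,0,0,0,0,-0.1,0],
    [0,0,0,0,0,-0.3,0],
    [0,0,0,0,0,-0.55,0],
    [0,0,0,0,0,-0.8,0],
    [0,0,0,0.1,-0.05,-0.95,0]
  ]
}}

```text
t: 19.77
tcp_pos: [0.5102, -0.2399, 0.1829]
orientation: [0.825, 0.565, 0.001, 0.002]
force: [-0.4, -0.2, -0.5]
opening: 0.0344
gripper_force: 40.0
```

Call:
{"method": "send_rows", "body": {
  "increments": [
    [0,0,0,0.2,-0.05,0,0],
    [0,0,0,0.45,-0.1,0,0],
    [0,0,0,0.7,-0.2,0,0],
    [0,0,0,0.95,-0.3,0,0],
    [0,0,0,0.95,-0.3,0,0]
  ]
}}

```text
t: 20.4
tcp_pos: [0.5182, -0.0872, 0.1806]
orientation: [0.824, 0.567, 0.0, -0.0]
force: [-0.5, 0.3, 0.1]
opening: 0.034
gripper_force: 40.0
```

```bash
python3 go.py bay76 0.0430
```

```text
t 20.4 tcp [ 0.5182 -0.0872  0.1806] open 0.034 grip 40.0 F [-0.5  0.3  0.1]
turn [-0.    -0.     0.002] shift [0.144 0.023 0.917]
```

Call:
{"method": "send_rows", "body": {
  "increments": [
    [0,0,0,0.1,0.02,0,0],
    [0,0,0,0.145,0.02,0.1,0],
    [0,0,0,0.145,0.02,0.3,0],
    [0,0,0,0.145,0.02,0.5,0],
    [0,0,0,0.145,0.02,0.6,0]
  ]
}}

```text
t: 21.02
tcp_pos: [0.5277, -0.0703, 0.0872]
orientation: [0.825, 0.565, -0.001, -0.001]
force: [-0.3, 0.6, -0.7]
opening: 0.0341
gripper_force: 40.0
```

```bash
python3 go.py bay76 0.0430
```

```text
t 21.025 tcp [ 0.5277 -0.0703  0.0872] open 0.0341 grip 40.0 F [-0.3  0.6 -0.7]
turn [-0.002  0.    -0.001] shift [0.017 0.005 0.295]
```

Call:
{"method": "send_rows", "body": {
  "increments": [
    [0,0,0,0.015,0,0.1,0],
    [0,0,0,0.015,0,0.2,0],
    [0,0,0,0.015,0,0.26,0],
    [0,0,0,0.015,0,0.29,0],
    [0,0,0,0.015,0,0.295,0]
  ]
}}

```text
t: 21.65
tcp_pos: [0.5302, -0.0683, 0.0456]
orientation: [0.825, 0.565, 0.0, 0.0]
force: [0.1, 0.3, -1.2]
opening: 0.0344
gripper_force: 40.0
```

```bash
python3 go.py bay76 0.0425
```

```text
t 21.65 tcp [ 0.5302 -0.0683  0.0456] open 0.0344 grip 40.0 F [ 0.1  0.3 -1.2]
turn [ 0.  0. -0.] shift [-0.001 -0.007  0.021]
```

Call:
{"method": "send_rows", "body": {
  "increments": [
    [0,0,0,0,0,0.01,0],
    [0,0,0,0,0,0.02,0],
    [0,0,0,0,0,0.02,0]
  ]
}}

```text
t: 22.02
tcp_pos: [0.5304, -0.0684, 0.0428]
orientation: [0.825, 0.565, 0.0, 0.0]
force: [-0.1, -0.1, 0.2]
opening: 0.0343
gripper_force: 40.0
```

Call:
{"method": "send_rows", "body": {
  "increments": [
    [0,0,0,0,0,0.0,0.5],
    [0,0,0,0,0,0.0,0.65],
    [0,0,0,0,0,0.0,0.8],
    [0,0,0,0,0,0.0,0.85],
    [0,0,0,0,0,-0.05,0.85]
  ]
}}

```text
t: 22.65
tcp_pos: [0.5294, -0.0681, 0.0498]
orientation: [0.825, 0.565, -0.001, -0.001]
force: [0.2, -0.7, 0.3]
opening: 0.0727
gripper_force: 0.0
```

Call:
{"method": "send_rows", "body": {
  "increments": [
    [0,0,0,0,0,-0.15,0.85],
    [0,0,0,0,0,-0.4,0.85],
    [0,0,0,0,0,-0.7,0.85],
    [0,0,0,0,0,-0.9,0.85],
    [0,0,0,0,0,-1,0.85]
  ]
}}

```text
t: 23.28
tcp_pos: [0.5311, -0.0685, 0.2025]
orientation: [0.825, 0.566, 0.001, 0.001]
force: [-0.3, 0.1, -0.1]
opening: 0.0726
gripper_force: 0.0
```

```bash
python3 go.py 60 0.2
```

```text
t 23.275 tcp [ 0.5311 -0.0685  0.2025] open 0.0726 grip 0.0 F [-0.3  0.1 -0.1]
turn [ 0.002 -0.    -0.   ] shift [ 2.649 -1.691  0.012]
```

Call:
{"method": "send_rows", "body": {
  "increments": [
    [0,0,0,0.22,-0.14,0,0.85],
    [0,0,0,0.45,-0.28,0,0.85],
    [0,0,0,0.7,-0.45,0,0.85],
    [0,0,0,0.9,-0.57,0,0.85]
  ]
}}

```text
t: 23.78
tcp_pos: [0.4978, 0.0899, 0.1994]
orientation: [0.825, 0.566, -0.001, -0.0]
force: [1.0, -0.4, -0.6]
opening: 0.0727
gripper_force: 0.0
```

Call:
{"method": "send_rows", "body": {
  "increments": [
    [0,0,0,0.22,-0.14,0,0.85],
    [0,0,0,0.45,-0.28,0,0.85],
    [0,0,0,0.7,-0.45,0,0.85],
    [0,0,0,0.9,-0.57,0,0.85]
  ]
}}

```text
t: 24.28
tcp_pos: [0.4667, 0.2466, 0.1993]
orientation: [0.825, 0.566, -0.001, -0.0]
force: [0.2, -0.2, -0.2]
opening: 0.0725
gripper_force: 0.0
```

Call:
{"method": "send_rows", "body": {
  "increments": [
    [0,0,0,0.3,-0.2,0,0.85],
    [0,0,0,0.6,-0.4,0,0.85],
    [0,0,0,0.84,-0.55,0.1,0.85],
    [0,0,0,0.84,-0.55,0.4,0.85],
    [0,0,0,0.84,-0.55,0.6,0.85]
  ]
}}

```text
t: 24.9
tcp_pos: [0.4348, 0.3924, 0.1073]
orientation: [0.824, 0.566, -0.002, 0.0]
force: [0.2, -1.0, 0.9]
opening: 0.0726
gripper_force: 0.0
```

```bash
python3 go.py 60 0.022; python3 - <<'E'
from h import *
p=viewer.capture("top"); q=viewer.capture("side")
print(proj(p,[.4377,.3936,.06]),proj(q,[.4377,.3936,.06]))
im=np.hstack([cv2.resize(p["color"][200:350,40:240],None,fx=2,fy=2),cv2.resize(q["color"][330:480,240:440],(400,300))])
cv2.imwrite("pics/a5.png",im)
E
```

```text
t 24.9 tcp [0.4348 0.3924 0.1073] open 0.0726 grip 0.0 F [ 0.2 -1.   0.9]
turn [-0.001  0.002  0.001] shift [0.016 0.016 0.569]
[[ 99.09257288 282.46097257]] [[334.38648114 449.05170787]]
```

View pics/a5.png

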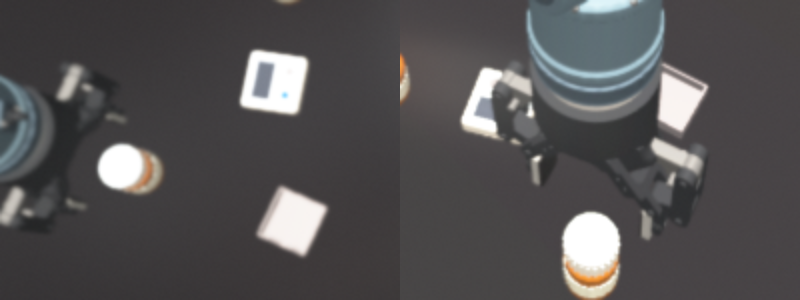

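The 60's cap is at crop (122,168), midway across the finger line, with the rest of the offset being parallax. The clutter is clear of the fingers. I'll descend and grip.

Call:
{"method": "send_rows", "body": {
  "increments": [
    [0,0,0,0.015,0.015,0.15,0.85],
    [0,0,0,0.015,0.015,0.35,0.85],
    [0,0,0,0.015,0.015,0.5,0.85],
    [0,0,0,0.015,0.015,0.565,0.85],
    [0,0,0,0.015,0.015,0.565,0.85]
  ]
}}

```text
t: 25.62
tcp_pos: [0.4394, 0.3937, 0.0256]
orientation: [0.825, 0.565, -0.0, 0.0]
force: [0.1, 0.6, 0.7]
opening: 0.0724
gripper_force: 0.0
```

Call:
{"method": "send_rows", "body": {
  "increments": [
    [0,0,0,0,0,0,0.0],
    [0,0,0,0,0,0,0.0],
    [0,0,0,0,0,0,0.0],
    [0,0,0,0,0,0,0.0],
    [0,0,0,0,0,0,0.0]
  ],
  "squeeze": 40
}}

```text
t: 26.25
tcp_pos: [0.44, 0.3944, 0.0269]
orientation: [0.825, 0.566, 0.001, -0.0]
force: [-0.7, -0.4, 4.3]
opening: 0.0377
gripper_force: 39.7
```

```bash
python3 go.py bay60 0.2
```

```text
t 26.25 tcp [0.44   0.3944 0.0269] open 0.0377 grip 39.7 F [-0.7 -0.4  4.3]
turn [ 0.001 -0.001 -0.   ] shift [-3.073  1.667 -1.157]
```

Call:
{"method": "send_rows", "body": {
  "increments": [
    [0,0,0,0,0,-0.1,0],
    [0,0,0,0,0,-0.3,0],
    [0,0,0,0,0,-0.55,0],
    [0,0,0,0,0,-0.8,0],
    [0,0,0,-0.1,0.05,-1,0]
  ]
}}

```text
t: 26.88
tcp_pos: [0.4414, 0.378, 0.1783]
orientation: [0.824, 0.566, 0.002, -0.0]
force: [0.7, -0.3, -0.7]
opening: 0.0376
gripper_force: 40.4
```

Call:
{"method": "send_rows", "body": {
  "increments": [
    [0,0,0,-0.2,0.1,-0.1,0],
    [0,0,0,-0.4,0.22,-0.15,0],
    [0,0,0,-0.65,0.35,-0.15,0],
    [0,0,0,-0.9,0.5,-0.15,0]
  ]
}}

```text
t: 27.38
tcp_pos: [0.4624, 0.2231, 0.1992]
orientation: [0.825, 0.566, 0.001, 0.0]
force: [-0.3, 0.2, -0.4]
opening: 0.0373
gripper_force: 40.4
```

Call:
{"method": "send_rows", "body": {
  "increments": [
    [0,0,0,-0.25,0.14,0,0],
    [0,0,0,-0.5,0.27,0,0],
    [0,0,0,-0.75,0.4,0,0],
    [0,0,0,-1,0.54,0,0]
  ]
}}

```text
t: 27.88
tcp_pos: [0.4838, 0.0537, 0.1991]
orientation: [0.825, 0.566, 0.001, 0.0]
force: [0.4, 0.4, -0.2]
opening: 0.0375
gripper_force: 40.4
```

Call:
{"method": "send_rows", "body": {
  "increments": [
    [0,0,0,-0.25,0.14,0,0],
    [0,0,0,-0.5,0.27,0,0],
    [0,0,0,-0.75,0.4,0,0],
    [0,0,0,-0.9,0.5,0,0],
    [0,0,0,-0.9,0.5,0,0]
  ]
}}

```text
t: 28.5
tcp_pos: [0.5055, -0.0997, 0.1988]
orientation: [0.826, 0.564, 0.0, 0.001]
force: [0.5, 0.3, -1.1]
opening: 0.0375
gripper_force: 40.4
```

```bash
python3 go.py bay60 0.0312
```

```text
t 28.5 tcp [ 0.5055 -0.0997  0.1988] open 0.0375 grip 40.4 F [ 0.5  0.3 -1.1]
turn [ 0.001  0.    -0.002] shift [-0.16   0.07   1.118]
```

Call:
{"method": "send_rows", "body": {
  "increments": [
    [0,0,0,-0.1,0.05,0,0],
    [0,0,0,-0.16,0.07,0.1,0],
    [0,0,0,-0.16,0.07,0.35,0],
    [0,0,0,-0.16,0.07,0.6,0],
    [0,0,0,-0.16,0.07,0.75,0]
  ]
}}

```text
t: 29.12
tcp_pos: [0.5041, -0.1233, 0.0824]
orientation: [0.825, 0.566, -0.001, -0.002]
force: [-0.1, -0.8, -0.7]
opening: 0.0374
gripper_force: 40.4
```

```bash
python3 go.py bay60 0.0312
```

```text
t 29.125 tcp [ 0.5041 -0.1233  0.0824] open 0.0374 grip 40.4 F [-0.1 -0.8 -0.7]
turn [-0.002  0.     0.   ] shift [-0.01   0.025  0.341]
```

Call:
{"method": "send_rows", "body": {
  "increments": [
    [0,0,0,-0.01,0.015,0.1,0],
    [0,0,0,-0.01,0.015,0.2,0],
    [0,0,0,-0.01,0.015,0.28,0],
    [0,0,0,-0.01,0.015,0.32,0],
    [0,0,0,-0.01,0.015,0.33,0]
  ]
}}

```text
t: 29.75
tcp_pos: [0.5077, -0.1263, 0.0357]
orientation: [0.825, 0.566, -0.0, 0.0]
force: [0.6, 0.4, -1.0]
opening: 0.0373
gripper_force: 40.4
```

```bash
python3 go.py bay60 0.0310
```

```text
t 29.75 tcp [ 0.5077 -0.1263  0.0357] open 0.0373 grip 40.4 F [ 0.6  0.4 -1. ]
turn [ 0.  0. -0.] shift [ 0.    -0.006  0.032]
```

Call:
{"method": "send_rows", "body": {
  "increments": [
    [0,0,0,0,0,0.015,0],
    [0,0,0,0,0,0.03,0],
    [0,0,0,0,0,0.03,0]
  ]
}}

```text
t: 30.12
tcp_pos: [0.5077, -0.1263, 0.0314]
orientation: [0.825, 0.566, 0.0, 0.0]
force: [0.4, -0.3, -0.3]
opening: 0.0374
gripper_force: 40.4
```

Call:
{"method": "send_rows", "body": {
  "increments": [
    [0,0,0,0,0,0.0,0.55],
    [0,0,0,0,0,0.0,0.7],
    [0,0,0,0,0,0.0,0.8],
    [0,0,0,0,0,0.0,0.85],
    [0,0,0,0,0,-0.05,0.85]
  ]
}}

```text
t: 30.75
tcp_pos: [0.507, -0.1261, 0.0386]
orientation: [0.825, 0.565, -0.0, -0.001]
force: [1.0, -0.2, 0.3]
opening: 0.0725
gripper_force: 0.0
```

Call:
{"method": "send_rows", "body": {
  "increments": [
    [0,0,0,0,0,-0.15,0.85],
    [0,0,0,0,0,-0.4,0.85],
    [0,0,0,0,0,-0.7,0.85],
    [0,0,0,0,0,-0.9,0.85],
    [0,0,0,0,0,-1,0.85]
  ]
}}

```text
t: 31.38
tcp_pos: [0.5087, -0.1267, 0.1912]
orientation: [0.825, 0.566, 0.001, 0.002]
force: [0.2, 0.7, -0.2]
opening: 0.073
gripper_force: 0.0
```

Call:
{"method": "send_rows", "body": {
  "increments": [
    [0,0,0,-0.1,0,-0.2,0.85],
    [0,0,0,-0.3,0,-0.3,0.85],
    [0,0,0,-0.5,0,-0.3,0.85],
    [0,0,0,-0.8,0,-0.3,0.85],
    [0,0,0,-1,0,-0.3,0.85]
  ]
}}

```text
t: 32.0
tcp_pos: [0.4525, -0.2675, 0.2331]
orientation: [0.825, 0.565, -0.0, -0.001]
force: [-0.3, 0.4, 0.8]
opening: 0.0725
gripper_force: 0.0
```

```bash
python3 - <<'E'
from h import *
s=ctrl.get_state(); print(s["t"],s["tcp_pos"],s["force"])
p=viewer.capture("top"); q=viewer.capture("side")
im=np.hstack([cv2.resize(p["color"][140:340,240:480],None,fx=1.6,fy=1.6),cv2.resize(q["color"][120:320,240:420],None,fx=1.6,fy=1.6)])
cv2.imwrite("pics/a6.png",im)
E
```

```text
32.0 [ 0.45252921 -0.26745314  0.23314701] [-0.29663355  0.40398535  0.83614185]
```

View pics/a6.png

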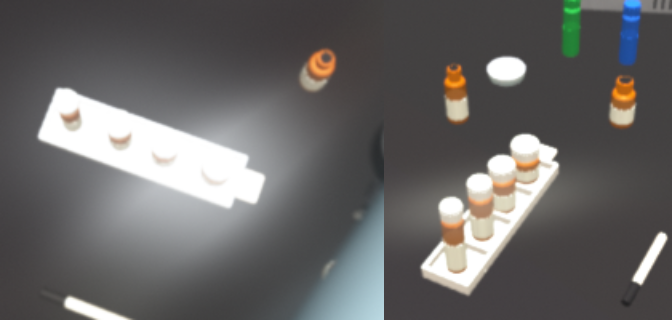

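All four stand upright, one to a bay, from the tallest at the far end (side crop (453,235)) to the shortest beside the tab (525,158). The open vials and the look-alikes haven't moved. Handing in.

```bash
python3 -c "
from station import ctrl
print(ctrl.finish_job())"
```

```text
the job is handed in; nothing more can be done
None
```

The four capped vials stand upright in the carrier, shortest beside the grip tab to tallest at the far end, and I never touched the open vials or the look-alikes; I handed the job in at about 32 s.

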